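# Release the ratchet and shut the analyser's sample cover

### The arm

A 6-joint arm with a two-finger parallel gripper is mounted at the origin on the work surface. World frame = base frame: x ahead of the robot, y to its left, z up, the work surface at z = 0. Lengths are in m, angles in rad, forces in N, time in s.
With the tool pointing down it reaches from about 0.375 to 0.975 m from the base axis. Payload 3.8 kg.
Tool frame: the origin (TCP) lies midway between the tips of the shut fingers; the grasp point (between the pads) lies 19 mm behind it; x points along the fingers, z is the direction in which the jaws open and shut, and the axes are right-handed (so a half turn about x gives the same grasp; the last joint's range is limited). The gripper opens to 85 mm and grips with 20 to 120 N. Pads are 22 mm wide; open, the fingers measure 114 mm over their backs; the gripper's body (76 mm by 85 mm) begins 54 mm behind the grasp point. The pads swing forward as they close: fully open they stand 13 mm farther back than shut.
Start: joints at [-1.24, 0.264, 1.604, -0, 1.274, -0.037], TCP at [0.243, -0.63, 0.231] pointing down, gripper open.
Joint ranges: [-2.63, 2.63], [-0.94, 2.18], [0.31, 2.57], [-1.31, 4.45], [0, 2.66], [-2.55, 2.55]. Speed limits (rad/s): [2.57, 2.57, 3.14, 3.14, 3.14, 3.14].

### API

Orientations are given as a rotation vector (axis times angle).
In Python, from workcell import * gives the robot as it stands. The module is installed in compiled form; this text tells all that it offers.
- The arm moves only by the tool carry_out, never from a script. Its arguments are lists of equal length, an entry for each row: "offset": the shift along the tool's x, y, z in cm, a list of three; "delta_rot": the turn, a rotation vector about the tool's x, y, z in degrees, a list of three. A call has exactly 5 rows; each row shifts and turns the commanded pose from where the row before left it, along the tool's axes as they then stand; what a row does not reach is not made up. A row lasts 1/12 s, in which the tool goes at most 41.7 mm and 7.16 degrees, less where a joint would pass 70% of its speed; a pose out of reach is approached as far as the arm can. A call is refused whole if a number of a shift passes 4.17 or a number of a turn 7.16, either way. A call with a gripper value outside its range is refused whole. "fingers" is the opening, from -1 (shut) to 1 (fully open), set as the call begins (left out, the last holds). The fingers move at their own pace and stop on an object; "newtons" is the grip in N (left out, the last holds). Time passes only in rows, so rows that do not move let the fingers close, or fill a call up. It gives the time, the measured TCP pose, the force and the opening at its end, in the units of the state.
- read_state(): the state, without advancing time (a new reading comes with each control period).
- read_camera(name): name is "scene" or "top"; returns (picture, depth): 420x560x3 uint8, red, green, blue; 420x560 float32, m along the optical axis (not along the pixel's ray), 0 where there is no reading.
- get_calibration(name): a dict with "fx", "fy", "cx", "cy" (pixels), "R" (3x3) and "t" (3): a world point X has camera coordinates R X + t. Camera axes: x right, y down, z forward; pixel columns grow to the right and rows downward; lengths in m; the calibration is good to about 2 mm. A picture is of the moment at which its call begins. get_calibration takes no time and is no camera call.
- finish_job(): hands the job in, once; it reports no verdict.
The state is a dict: "time": time; "q": joint angles; "joint_vel": joint speeds; "joint_torque": joint torques, N m; "tool_pos": TCP position; "tcp_rot": TCP orientation; "wrist_force": force on the tool from outside, world axes, zero at the start; "torque": the same for the moment, N m; "width": opening from 0.0 (shut) to 1.0 (fully open).
Only numpy, scipy, OpenCV 4.12 (cv2) and the standard library are available. Lean on these libraries where they do the work, as an engineer would, in place of code of your own. Each camera call takes 0.05 s, during which the arm holds its last target. There are 200 camera calls.

### The job

The sample cover of the small bench analyser is propped open by its ratchet. With the fingertips, press the ratchet's release pad all the way down so that the pawl swings clear of the teeth and stays clear, then push the cover down past the teeth until it is fully shut. Do not force the cover against the engaged pawl, do not raise it further, and leave the bottle, jar, box and cup around it standing where they are.

Things in the scene. Friction and masses are not known exactly. Their poses are not given: they have to be found in the camera images.
- analyser: White bench analyser, fixed to the table: a housing 260 (x) x 320 (y) x 85 mm high. Origin: centre of its underside; +z up, its front looks along its own -x (roughly to the robot). On its deck, the left part (own y -22 to +152 mm) is a round-carousel chamber with the hinged cover; the right part (own y -160 to -25 mm) carries the open ratchet: a toothed steel quadrant of 62 mm radius fixed to the cover's axle, and a small dark steel pawl with a release pad.
- release_pad (a point): Pressing point on top of the pawl's release pad, a flat dark plate 28 (analyser's x) x 78 (its y) x 6 mm: midway in x, 27 mm from its right end; about 142 mm above the table, 57 mm above the deck. Open above; the cover's side is 74 mm away in the analyser's +y and rises to 255 mm: keep a gripper's wide side parallel to it. Axes: the analyser's, turned with the pawl; at rest tilted 0.2 rad, front up.
- pawl (a joint): Pawl angle (rad): 0 = engaged in the teeth; grows to 0.38 (hard stop) as the pad is pressed down, the pad sinking about 17 mm and turning to 0.18 rad front side down. The nose is clear of the teeth from about 0.25. The pivot is stiff (about 3 N on the pad, up to 6 N if the teeth lean on the nose); it has no return spring, so it stays where it is put. Pivot axis parallel to the analyser's y, 45 mm behind the pressing point and 12 mm lower.
- cover_edge (a point): Point on the top (outer) face of the cover, 19 mm from its free front edge and half-way across its width. The cover is a flat white panel with a dark window, 194 mm long from hinge side to free edge, 174 mm wide, 12 mm thick. This point is 163 mm from the hinge axis and 8 mm above the plane through it; shut, it is 128 mm above the table. The point's x axis lies along the panel and points from the free edge to the hinge; its z axis is the outward normal of the outer face.
- cover_hinge (a point): Point on the cover's hinge axis, half-way across the cover, 120 mm above the table. The axis is the analyser's own y axis direction. The point's axes are the analyser's.
- cover (a joint): Cover angle (rad): 0 = shut, level; grows as its front edge rises. It starts at about 0.74 to 0.84. The hinge is stiff: the cover stays where it is left, and takes 2 to 4 N near its free edge to push down. With the pawl engaged it comes down only to 0.72, where a tooth rests on the pawl; with the pawl clear it goes down freely to the stop at 0.
- reagent: Loose white reagent bottle, 48 mm diameter, 105 mm high, standing on the table to the right of the analyser. Origin: centre of its underside. Leave alone.
- pot: Loose clear jar with white lid, 56 mm diameter, 60 mm high, on the table to the left of the analyser. Origin: centre of its underside. Leave alone.
- tip_box: Loose grey box 85 x 60 x 50 mm on the table to the left of the analyser, farther back than the jar. Origin: centre of its underside. Leave alone.
- cup: Loose white capped cup, 24 mm diameter, 32 mm high, standing on the analyser's deck near its front right corner, about 60 to 85 mm from the pressing point. Its top is 117 mm above the table. Origin: centre of its underside. Leave alone.

How it is judged:
On the way, in this order (a step that is already met when the one before it is completed fails the run):
1. the pawl is pressed clear of the teeth while the cover is still up (value of joint pawl above 0.27 rad and value of joint cover above 0.6 rad), for 0.1 s.
2. the cover is pushed down shut (value of joint cover below 0.03 rad), for 0.1 s.
At the end, for the whole second after the job is handed in: The cover is shut (within 0.03 rad, 5 mm at its edge) and at rest, the pawl still stands clear of the teeth (above 0.25 rad), and the bottle, jar, box and cup stand upright within 30 mm of where they were (value of joint cover below 0.03 rad and value of joint pawl above 0.25 rad and velocity of joint cover below 0.05 rad/s and distance of each of reagent, pot, tip_box, cup from where it was at the start of the episode below 0.03 m and angle between each of reagent, pot, tip_box, cup's own z axis and vertical below 0.2 rad); the robot touches nothing.
It fails at once if the cover is forced down past the engaged pawl (value of joint pawl below 0.2 rad and value of joint cover below 0.64 rad).
It fails at once if the engaged ratchet is loaded with more than 35 N on the cover (value of joint pawl below 0.2 rad and contact force between the fingers and cover above 35 N).
It fails at once if the cover is raised further (value of joint cover above 0.95 rad).
It fails at once if the bottle, jar, box or cup is knocked, lifted or carried off (distance of any of reagent, pot, tip_box, cup from where it was at the start of the episode above 0.03 m).
It also fails if it takes over 45 s, if anything falls off the work surface, if the arm or the gripper's body presses on something with over 40 N, if the wrist force passes 120 N, or if a joint passes its speed limit or range.

## Working session

There is one attempt and no reset: what is moved stays moved. The work goes in short steps, Python scripts to look and compute and a tool call to move; the robot and the scene stay as the last step left them, time stands still between calls to the robot, and variables do not carry over. Pictures are saved under pics/ and viewed, about 8 in all and at most 12, crops included, and the job is handed in when it is done.

Besides the shell and the picture viewer there is one more tool, called after "Request:" as name(argument=value, ...), one argument or row to a line, values as JSON. carry_out: Moves the arm, as the interface text tells. Its arguments: {"type":"object","properties":{"offset":{"type":"array"},"delta_rot":{"type":"array"},"fingers":{"type":"number"},"newtons":{"type":"number"}},"required":["offset","delta_rot"]}

```bash
mkdir -p pics; cat > h.py <<'E'
from workcell import *
import numpy as np, cv2
from scipy.spatial.transform import Rotation as Ro
def cloud(n):
    im,d=read_camera(n); c=get_calibration(n)
    v,u=np.mgrid[:420,:560]
    P=np.stack([(u-c['cx'])/c['fx']*d,(v-c['cy'])/c['fy']*d,d],-1)
    return im,d,(P-c['t'])@np.array(c['R'])
E
python3 - <<'E'
from h import *
s=read_state(); print({k:np.round(v,3) for k,v in s.items()}); print(Ro.from_rotvec(s['tcp_rot']).as_matrix().round(3))
for n in('scene','top'):
    im,d,P=cloud(n); np.savez(n+'.npz',im=im,d=d,P=P)
    cv2.imwrite(f'pics/{n}0.png',im[...,::-1]); c=get_calibration(n); print(n,c['fx'],-np.array(c['R']).T@c['t'],(d==0).mean())
E
```

```text
{'time': np.float64(0.0), 'q': array([-1.24 ,  0.265,  1.605, -0.   ,  1.274, -0.037]), 'joint_vel': array([ 0.002,  0.002, -0.001, -0.001,  0.   , -0.   ]), 'joint_torque': array([-0.0000e+00, -5.1511e+01, -3.6732e+01, -0.0000e+00,  1.3000e-02,
        0.0000e+00]), 'tool_pos': array([ 0.242, -0.629,  0.23 ]), 'tcp_rot': array([ 0.935,  1.363, -0.933]), 'wrist_force': array([-0.11 , -0.38 , -0.325]), 'torque': array([-0.013, -0.003, -0.018]), 'width': np.float64(1.001)}
[[-0.001  0.933  0.36 ]
 [ 0.002  0.36  -0.933]
 [-1.     0.    -0.002]]
scene 544.4691185063988 [1.45021302 0.26986736 1.09909402] 0.004026360544217687
top 405.41835671614626 [0.53236475 0.06405124 0.88777412] 0.0038818027210884352
```

View pics/scene0.png

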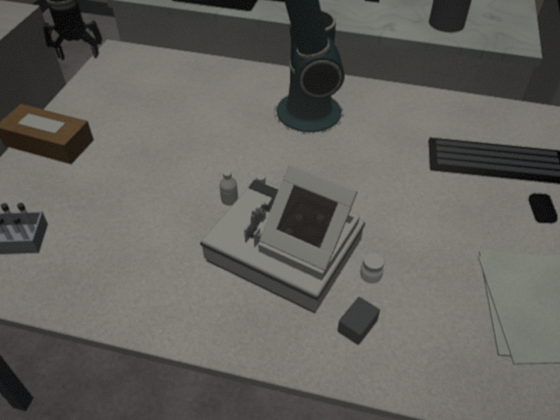

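View pics/top0.png

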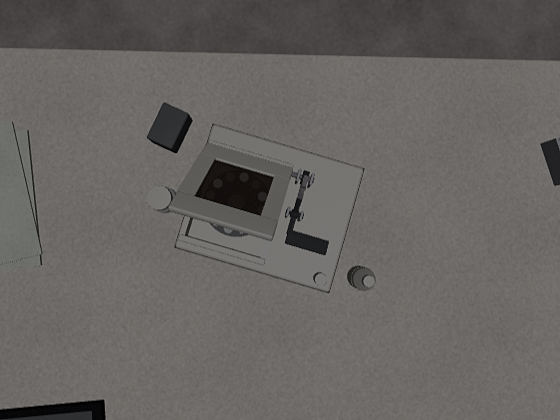

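The top view shows the dark pad at about (307,243), with its right end near (327,247). The cup is at (320,278), the bottle at (362,278), the jar at (161,199), and the deck corners are at (212,124), (364,169), (330,292) and (176,247). The scene view is from behind the analyser, with the cover propped open. Next I'll measure the pose.

```bash
python3 - <<'E'
from h import *
D=np.load('top.npz');P=D['P'];im=D['im'];c=get_calibration('top');R=np.array(c['R'])
def ray(u,v,z):
    o=-R.T@c['t'];r=R.T@[(u-c['cx'])/c['fx'],(v-c['cy'])/c['fy'],1];return o+r*(z-o[2])/r[2]
K=[ray(*k,.085) for k in[(212,124),(364,169),(330,292),(176,247)]]
print(np.round(K,3)); print([np.linalg.norm(K[i]-K[i-1]).round(3) for i in range(4)])
e=(K[0]-K[1]+K[3]-K[2])  # own +y
yaw=np.arctan2(-e[0],e[1]); o=np.mean(K,0); print('yaw',yaw,'centre',o, 'mid-depth deck z',np.median(P[260:280,290:305,2]))
A=Ro.from_euler('z',yaw).as_matrix()
L=(P-[o[0],o[1],0])@A  # analyser frame
g=im.mean(-1)
v,u=np.mgrid[:420,:560]
m=(g<60)&(u>284)&(u<332)&(v>228)&(v<258)&(P[...,2]>.12)
q=L[m];print('pad',m.sum(),q.min(0).round(3),q.max(0).round(3),np.median(q,0).round(3))
b=cv2.minAreaRect((q[:,:2]*1000).astype(np.float32));print(b)
k=np.polyfit(q[:,0],q[:,2],1);print('pad tilt',k)
S=np.load('scene.npz');Ls=(S['P']-[o[0],o[1],0])@A
for nm,X in(('top',L),('scene',Ls)):
    m=(X[...,1]>-.005)&(X[...,1]<.135)&(X[...,2]>.15)&(X[...,2]<.3)&(abs(X[...,0])<.15)
    q=X[m]; k,_=cv2.fitLine(q[:,[0,2]].astype(np.float32),cv2.DIST_HUBER,0,.01,.01)[:2],0
    l=cv2.fitLine(q[:,[0,2]].astype(np.float32),cv2.DIST_HUBER,0,.01,.01).ravel();print(nm,'cover',len(q),l.round(3),np.arctan(-l[1]/l[0]),q.min(0).round(3),q.max(0).round(3))
for nm,X in(('scene',Ls),):
    m=(abs(X[...,0]+.06)<.04)&(X[...,1]>-.16)&(X[...,1]<-.06)&(X[...,2]>.125)&(X[...,2]<.16);q=X[m];print('scene pad',len(q),q.min(0).round(3),q.max(0).round(3))
m=(np.hypot(u-320,v-278)<4);print('cup',np.median(L[m],0))
s=read_state();print('tcp in analyser',(s['tool_pos']-[o[0],o[1],0])@A)
E
```

```text
[[ 0.76   0.183  0.085]
 [ 0.675 -0.123  0.085]
 [ 0.43  -0.056  0.085]
 [ 0.513  0.247  0.085]]
[np.float64(0.255), np.float64(0.318), np.float64(0.254), np.float64(0.315)]
yaw -0.2701093227305542 centre [0.59450386 0.0627438  0.085     ] mid-depth deck z 0.08394560329974687
pad 616 [-0.06  -0.121  0.141] [-0.031 -0.015  0.888] [-0.047 -0.081  0.147]
((-45.699249267578125, -67.94589233398438), (28.602392196655273, 105.37826538085938), 0.2551358938217163)
pad tilt [-0.73860294  0.11466894]
top cover 4921 [ 0.711 -0.704 -0.001  0.195] 0.78057474 [-0.062 -0.005  0.15 ] [0.05  0.135 0.25 ]
scene cover 3733 [ 0.715 -0.699 -0.005  0.201] 0.773635 [-0.061 -0.005  0.15 ] [0.056 0.135 0.253]
scene pad 225 [-0.062 -0.119  0.139] [-0.03  -0.06   0.155]
cup [-0.10458349 -0.1276459   0.11571717]
tcp in analyser [-0.15462869 -0.76079962  0.23003344]
```

Request:
carry_out(
  offset=[
    [0,0,0],
    [0,0,0],
    [0,0,0],
    [0,0,0],
    [0,0,0],
  ],
  delta_rot=[
    [-5.34,0,0],
    [-5.34,0,0],
    [-5.34,0,0],
    [-5.34,0,0],
    [-5.34,0,0],
  ],
  fingers=-1,
)

```text
time: 0.52
tool_pos: [0.2425, -0.6294, 0.2304]
tcp_rot: [0.574, 1.495, -0.572]
wrist_force: [0.3, -0.6, -0.6]
width: 0.3
```

Request:
carry_out(
  offset=[
    [0,0,0],
    [0,0,0],
    [0,0,0],
    [0,0,0],
    [0,0,0],
  ],
  delta_rot=[
    [-5.34,0,0],
    [-5.34,0,0],
    [-5.34,0,0],
    [-5.34,0,0],
    [-5.34,0,0],
  ],
)

```text
time: 0.93
tool_pos: [0.2425, -0.6294, 0.2304]
tcp_rot: [0.21, 1.561, -0.208]
wrist_force: [-0.0, -0.0, 0.4]
width: 0.001
```

Request:
carry_out(
  offset=[
    [0,3.5,0.6],
    [0,3.5,0.6],
    [0,3.5,0.6],
    [0,3.5,0.6],
    [0,3.5,0.6],
  ],
  delta_rot=[
    [0,0,0],
    [0,0,0],
    [0,0,0],
    [0,0,0],
    [0,0,0],
  ],
)

```text
time: 1.35
tool_pos: [0.3186, -0.4675, 0.2305]
tcp_rot: [0.214, 1.561, -0.212]
wrist_force: [0.6, 0.6, 0.3]
width: -0.002
```

Request:
carry_out(
  offset=[
    [0,3.5,0.6],
    [0,3.5,0.6],
    [0,3.5,0.6],
    [0,3.5,0.6],
    [0,3.5,0.6],
  ],
  delta_rot=[
    [0,0,0],
    [0,0,0],
    [0,0,0],
    [0,0,0],
    [0,0,0],
  ],
)

```text
time: 1.77
tool_pos: [0.3943, -0.3068, 0.2308]
tcp_rot: [0.213, 1.561, -0.213]
wrist_force: [1.1, -0.7, -0.9]
width: 0.003
```

Request:
carry_out(
  offset=[
    [0,3.5,0.6],
    [0,3.5,0.6],
    [0,3.5,0.6],
    [0,3.5,0.6],
    [0,3.5,0.6],
  ],
  delta_rot=[
    [0,0,0],
    [0,0,0],
    [0,0,0],
    [0,0,0],
    [0,0,0],
  ],
)

```text
time: 2.18
tool_pos: [0.47, -0.1463, 0.231]
tcp_rot: [0.213, 1.561, -0.213]
wrist_force: [0.3, -0.9, -0.4]
width: -0.002
```

```bash
cat >> h.py <<'E'
O=np.array([.5945,.0627,0]);A=Ro.from_euler('z',-.2701).as_matrix()
def st():
    s=read_state(); print('t',round(float(s['time']),2),'tcp_an',((s['tool_pos']-O)@A).round(4),'rot\n',(A.T@Ro.from_rotvec(s['tcp_rot']).as_matrix()).round(3),'F_an',(np.array(s['wrist_force'])@A).round(1),'w',round(float(s['width']),2))
E
python3 -c "
from h import *
st()"
```

```text
t 2.18 tcp_an [-0.0642 -0.2346  0.231 ] rot
 [[-0.     0.001  1.   ]
 [ 0.     1.    -0.001]
 [-1.     0.    -0.   ]] F_an [ 0.5 -0.8 -0.4] w -0.0
```

Request:
carry_out(
  offset=[
    [0,3.5,0.4],
    [0,3.5,0.4],
    [0,3.5,0.4],
    [0,3.4,0.4],
    [0,0,0],
  ],
  delta_rot=[
    [0,0,0],
    [0,0,0],
    [0,0,0],
    [0,0,0],
    [0,0,0],
  ],
)

```text
time: 2.6
tool_pos: [0.5239, -0.0134, 0.231]
tcp_rot: [0.212, 1.56, -0.207]
wrist_force: [0.0, 0.4, 0.6]
width: 0.001
```

Request:
carry_out(
  offset=[
    [2,0,0],
    [2,0,0],
    [2,0,0],
    [0.5,0,0],
    [0,0,0],
  ],
  delta_rot=[
    [0,0,0],
    [0,0,0],
    [0,0,0],
    [0,0,0],
    [0,0,0],
  ],
)

```text
time: 3.02
tool_pos: [0.5204, -0.0187, 0.1639]
tcp_rot: [0.213, 1.566, -0.213]
wrist_force: [0.8, -1.0, 0.9]
width: 0.001
```

```bash
python3 - <<'E'
from h import *
st()
a=read_camera('scene')[0][140:280,170:400]; b=read_camera('top')[0][90:310,140:400]
f=lambda x:cv2.resize(x[...,::-1],(400,300))
cv2.imwrite('pics/c1.png',cv2.convertScaleAbs(np.hstack([f(a),f(b)]),alpha=1.6))
E
```

```text
t 3.02 tcp_an [-0.0497 -0.0982  0.1639] rot
 [[-0.005  0.001  1.   ]
 [-0.001  1.    -0.001]
 [-1.    -0.001 -0.005]] F_an [ 1.1 -0.8  0.9] w 0.0
```

View pics/c1.png

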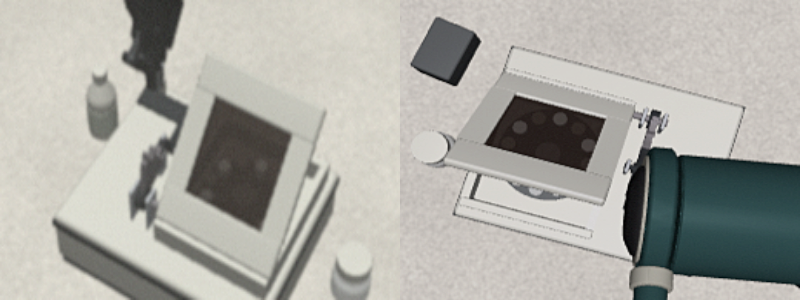

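The composite shows the closed fingertips just above the pad: at about (155,90) in the left half (scene view), while the arm hides the pad in the right half (top view). I'll press in small steps.

Request:
carry_out(
  offset=[
    [0.5,0.2,0.3],
    [0.5,0,0],
    [0.5,0,0],
    [0.3,0,0],
    [0.2,0,0],
  ],
  delta_rot=[
    [0,0,0],
    [0,0,0],
    [0,0,0],
    [0,0,0],
    [0,0,0],
  ],
)

```text
time: 3.53
tool_pos: [0.5257, -0.0173, 0.146]
tcp_rot: [0.213, 1.561, -0.213]
wrist_force: [-1.0, -0.2, 2.7]
width: 0.004
```

Request:
carry_out(
  offset=[
    [0.3,0,0],
    [0.3,0,0],
    [0.3,0,0],
    [0.2,0,0],
    [0.1,0,0],
  ],
  delta_rot=[
    [0,0,0],
    [0,0,0],
    [0,0,0],
    [0,0,0],
    [0,0,0],
  ],
)

```text
time: 3.95
tool_pos: [0.5258, -0.0173, 0.134]
tcp_rot: [0.213, 1.561, -0.213]
wrist_force: [-1.4, 0.6, 2.8]
width: -0.001
```

Request:
carry_out(
  offset=[
    [0.2,0,0],
    [0.2,0,0],
    [0.1,0,0],
    [0.1,0,0],
    [0,0,0],
  ],
  delta_rot=[
    [0,0,0],
    [0,0,0],
    [0,0,0],
    [0,0,0],
    [0,0,0],
  ],
)

```text
time: 4.37
tool_pos: [0.5264, -0.0174, 0.1311]
tcp_rot: [0.213, 1.56, -0.213]
wrist_force: [-8.9, 0.5, 18.5]
width: 0.003
```

Request:
carry_out(
  offset=[
    [0.15,0,0],
    [0.1,0,0],
    [0,0,0],
    [0,0,0],
    [0,0,0],
  ],
  delta_rot=[
    [0,0,0],
    [0,0,0],
    [0,0,0],
    [0,0,0],
    [0,0,0],
  ],
)

```text
time: 4.78
tool_pos: [0.5267, -0.0175, 0.1306]
tcp_rot: [0.212, 1.559, -0.213]
wrist_force: [-13.2, 0.7, 28.9]
width: -0.003
```

Request:
carry_out(
  offset=[
    [-1,0,0],
    [-3,0,0],
    [-4,0,0],
    [-4,0,0],
    [-4,0,0],
  ],
  delta_rot=[
    [0,0,0],
    [0,0,0],
    [0,0,0],
    [0,0,0],
    [0,0,0],
  ],
)

```text
time: 5.2
tool_pos: [0.5258, -0.0174, 0.2867]
tcp_rot: [0.213, 1.561, -0.213]
wrist_force: [1.3, 0.3, 0.4]
width: -0.002
```

Request:
carry_out(
  offset=[
    [0,0,-4],
    [0,0,-4],
    [0,0,-4],
    [0,0,0],
    [0,0,0],
  ],
  delta_rot=[
    [0,0,0],
    [0,0,0],
    [0,0,0],
    [0,0,0],
    [0,0,0],
  ],
)

```text
time: 5.62
tool_pos: [0.4092, 0.0151, 0.2856]
tcp_rot: [0.212, 1.558, -0.212]
wrist_force: [0.4, -0.1, 0.7]
width: 0.001
```

```bash
python3 - <<'E'
from h import *
st()
for n in('top','scene'):
    im,d,P=cloud(n); L=(P-O)@A
    m=(L[...,0]>-.07)&(L[...,0]<-.025)&(L[...,1]>-.12)&(L[...,1]<-.05)&(L[...,2]>.11)&(L[...,2]<.17)&(im.mean(-1)<70)
    q=L[m]; print(n,'pad',len(q), q.min(0).round(3) if len(q) else '',q.max(0).round(3) if len(q) else '', np.polyfit(q[:,0],q[:,2],1).round(3) if len(q)>5 else '')
    m=(L[...,1]>-.005)&(L[...,1]<.135)&(L[...,2]>.15)&(L[...,2]<.3)&(L[...,0]>-.075)&(L[...,0]<.15)
    l=cv2.fitLine(L[m][:,[0,2]].astype(np.float32),cv2.DIST_HUBER,0,.01,.01).ravel();print('cover',m.sum(),l,np.arctan(-l[1]/l[0]))
    if n=='scene': a=im[140:280,170:400]
    else: b=im[90:310,140:400]
f=lambda x:cv2.resize(x[...,::-1],(400,300))
cv2.imwrite('pics/c2.png',cv2.convertScaleAbs(np.hstack([f(a),f(b)]),alpha=1.6))
E
```

```text
t 5.62 tcp_an [-0.1659 -0.0954  0.2856] rot
 [[ 0.002 -0.     1.   ]
 [ 0.     1.     0.   ]
 [-1.     0.     0.002]] F_an [0.4 0.  0.7] w 0.0
top pad 539 [-0.06  -0.12   0.124] [-0.025 -0.05   0.135] [0.196 0.139]
cover 4926 [ 0.70933825 -0.70486826 -0.00855116  0.2023584 ] 0.7822374
scene pad 174 [-0.061 -0.117  0.125] [-0.032 -0.051  0.136] [0.18  0.139]
cover 3725 [ 0.7130627  -0.70110023 -0.00499895  0.20044881] 0.77693933
```

View pics/c2.png

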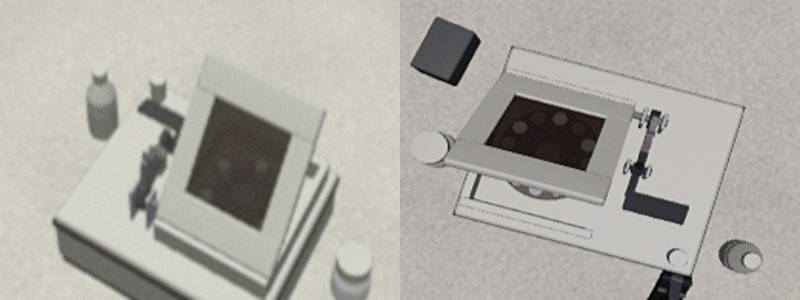

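The pad slope is now +0.18 to +0.20 in both views, so the pawl is on its hard stop. The cover is still at 0.78, and the cup and bottle are standing. In the picture the pad is level with the ratchet front at (655,208) in the right half. Next I'll move above the cover's free edge.

Request:
carry_out(
  offset=[
    [-1,2.5,2],
    [-1,2.5,2],
    [0,2.5,2],
    [0,2.5,2],
    [0,2.5,2],
  ],
  delta_rot=[
    [0,0,0],
    [0,0,0],
    [0,0,0],
    [0,0,0],
    [0,0,0],
  ],
)

```text
time: 6.13
tool_pos: [0.5433, 0.1093, 0.3053]
tcp_rot: [0.213, 1.56, -0.213]
wrist_force: [0.1, -0.3, 0.5]
width: -0.001
```

Request:
carry_out(
  offset=[
    [0,3.5,2.9],
    [0,0,0],
    [1.5,0,0],
    [1.5,0,0],
    [0.5,0,0],
  ],
  delta_rot=[
    [0,0,0],
    [0,0,0],
    [0,0,0],
    [0,0,0],
    [0,0,0],
  ],
)

```text
time: 6.55
tool_pos: [0.5748, 0.132, 0.2669]
tcp_rot: [0.212, 1.565, -0.214]
wrist_force: [-0.2, -0.8, -0.2]
width: 0.002
```

```bash
python3 -c "
from h import *
st()"
```

```text
t 6.55 tcp_an [-0.0375  0.0616  0.2669] rot
 [[-0.004  0.001  1.   ]
 [-0.002  1.    -0.001]
 [-1.    -0.002 -0.004]] F_an [ 0.  -0.8 -0.2] w 0.0
```

Over the cover at (-0.037, 0.062, 0.267). I'll descend to contact, then follow the arc.

Request:
carry_out(
  offset=[
    [0.8,0,0],
    [0.8,0,0],
    [0.8,0,0],
    [0.6,0,0],
    [0.6,0,0],
  ],
  delta_rot=[
    [0,0,0],
    [0,0,0],
    [0,0,0],
    [0,0,0],
    [0,0,0],
  ],
)

```text
time: 6.97
tool_pos: [0.5748, 0.1321, 0.235]
tcp_rot: [0.213, 1.559, -0.213]
wrist_force: [0.4, -0.7, 3.6]
width: -0.003
```

Request:
carry_out(
  offset=[
    [0.3,0,-0.3],
    [0.3,0,-0.3],
    [0.3,0,-0.3],
    [0.3,0,-0.3],
    [0.2,0,-0.2],
  ],
  delta_rot=[
    [0,0,0],
    [0,0,0],
    [0,0,0],
    [0,0,0],
    [0,0,0],
  ],
)

```text
time: 7.38
tool_pos: [0.5608, 0.1361, 0.2209]
tcp_rot: [0.213, 1.559, -0.212]
wrist_force: [1.7, -0.7, 0.4]
width: -0.004
```

```bash
python3 - <<'E'
from h import *
st()
im,d,P=cloud('scene'); L=(P-O)@A
m=(L[...,1]>-.005)&(L[...,1]<.135)&(L[...,2]>.14)&(L[...,2]<.2)&(L[...,0]>-.03)&(L[...,0]<.15)
l=cv2.fitLine(L[m][:,[0,2]].astype(np.float32),cv2.DIST_HUBER,0,.01,.01).ravel();print('cover',m.sum(),l,np.arctan(-l[1]/l[0]))
E
```

```text
t 7.38 tcp_an [-0.0521  0.0618  0.2209] rot
 [[ 0.001  0.001  1.   ]
 [ 0.     1.    -0.001]
 [-1.     0.     0.001]] F_an [ 1.9 -0.3  0.4] w -0.0
cover 2615 [ 0.82603055 -0.56362534  0.01341892  0.16796263] 0.5987681
```

The cover is coming down freely and is now at 0.60.

Request:
carry_out(
  offset=[
    [0.5,0,-0.25],
    [0.5,0,-0.25],
    [0.5,0,-0.25],
    [0.5,0,-0.25],
    [0.5,0,-0.25],
  ],
  delta_rot=[
    [0,0,0],
    [0,0,0],
    [0,0,0],
    [0,0,0],
    [0,0,0],
  ],
)

```text
time: 7.85
tool_pos: [0.5481, 0.1396, 0.195]
tcp_rot: [0.213, 1.561, -0.213]
wrist_force: [-0.3, 0.7, 3.3]
width: -0.003
```

Request:
carry_out(
  offset=[
    [0.5,0,-0.2],
    [0.5,0,-0.2],
    [0.5,0,-0.2],
    [0.5,0,-0.2],
    [0.5,0,-0.2],
  ],
  delta_rot=[
    [0,0,0],
    [0,0,0],
    [0,0,0],
    [0,0,0],
    [0,0,0],
  ],
)

```text
time: 8.27
tool_pos: [0.539, 0.142, 0.1701]
tcp_rot: [0.213, 1.561, -0.213]
wrist_force: [0.1, 0.8, 2.4]
width: 0.0
```

Request:
carry_out(
  offset=[
    [0.5,0,-0.1],
    [0.5,0,-0.1],
    [0.5,0,-0.1],
    [0.5,0,-0.1],
    [0.5,0,-0.1],
  ],
  delta_rot=[
    [0,0,0],
    [0,0,0],
    [0,0,0],
    [0,0,0],
    [0,0,0],
  ],
)

```text
time: 8.68
tool_pos: [0.5342, 0.1433, 0.1451]
tcp_rot: [0.213, 1.561, -0.213]
wrist_force: [-1.0, -0.1, 2.2]
width: 0.005
```

Request:
carry_out(
  offset=[
    [0.4,0,0],
    [0.4,0,0],
    [0.3,0,0],
    [0.3,0,0],
    [0.2,0,0],
  ],
  delta_rot=[
    [0,0,0],
    [0,0,0],
    [0,0,0],
    [0,0,0],
    [0,0,0],
  ],
)

```text
time: 9.1
tool_pos: [0.5342, 0.1433, 0.1293]
tcp_rot: [0.213, 1.561, -0.213]
wrist_force: [-1.2, 0.5, 2.3]
width: -0.001
```

Request:
carry_out(
  offset=[
    [0.1,0,0],
    [0.1,0,0],
    [0.1,0,0],
    [0.1,0,0],
    [0,0,0],
  ],
  delta_rot=[
    [0,0,0],
    [0,0,0],
    [0,0,0],
    [0,0,0],
    [0,0,0],
  ],
)

```text
time: 9.52
tool_pos: [0.5344, 0.1433, 0.1278]
tcp_rot: [0.213, 1.56, -0.213]
wrist_force: [-6.7, -1.0, 13.2]
width: 0.002
```

The force rose at z = 0.128, so the cover is on its stop. I'll retreat straight up and check.

Request:
carry_out(
  offset=[
    [0.1,0,0],
    [0,0,0],
    [-1,0,0],
    [-3,0,0],
    [-4,0,0],
  ],
  delta_rot=[
    [0,0,0],
    [0,0,0],
    [0,0,0],
    [0,0,0],
    [0,0,0],
  ],
)

```text
time: 9.93
tool_pos: [0.5319, 0.1425, 0.2018]
tcp_rot: [0.211, 1.567, -0.215]
wrist_force: [0.3, -0.6, 0.2]
width: -0.0
```

Request:
carry_out(
  offset=[
    [-3,0,-2],
    [-2,0,-3.5],
    [0,0,-3.5],
    [0,0,-1],
    [0,0,0],
  ],
  delta_rot=[
    [0,0,0],
    [0,0,0],
    [0,0,0],
    [0,0,0],
    [0,0,0],
  ],
)

```text
time: 10.35
tool_pos: [0.4366, 0.1706, 0.2553]
tcp_rot: [0.212, 1.559, -0.211]
wrist_force: [0.7, 0.8, 0.2]
width: 0.002
```

```bash
python3 - <<'E'
from h import *
st()
for n in('top','scene'):
    im,d,P=cloud(n); L=(P-O)@A
    m=(L[...,0]>-.07)&(L[...,0]<-.025)&(L[...,1]>-.12)&(L[...,1]<-.05)&(L[...,2]>.11)&(L[...,2]<.17)&(im.mean(-1)<70)
    q=L[m]; print(n,'pad',len(q),np.polyfit(q[:,0],q[:,2],1).round(3) if len(q)>5 else '')
    m=(L[...,1]>-.01)&(L[...,1]<.14)&(L[...,2]>.115)&(L[...,2]<.15)&(L[...,0]>-.115)&(L[...,0]<.03)
    q=L[m];print('cover',m.sum(),np.polyfit(q[:,0],q[:,2],1).round(3))
    if n=='scene': a=im[140:350,170:400]
    else: b=im[90:310,140:400]
f=lambda x:cv2.resize(x[...,::-1],(400,340))
cv2.imwrite('pics/c3.png',cv2.convertScaleAbs(np.hstack([f(a),f(b)]),alpha=1.6))
E
```

```text
t 10.35 tcp_an [-0.181   0.0618  0.2553] rot
 [[ 0.001 -0.001  1.   ]
 [ 0.001  1.     0.001]
 [-1.     0.001  0.001]] F_an [0.5 0.9 0.2] w 0.0
top pad 536 [0.192 0.138]
cover 5953 [-0.021  0.124]
scene pad 178 [0.171 0.139]
cover 2673 [-0.021  0.126]
```

View pics/c3.png

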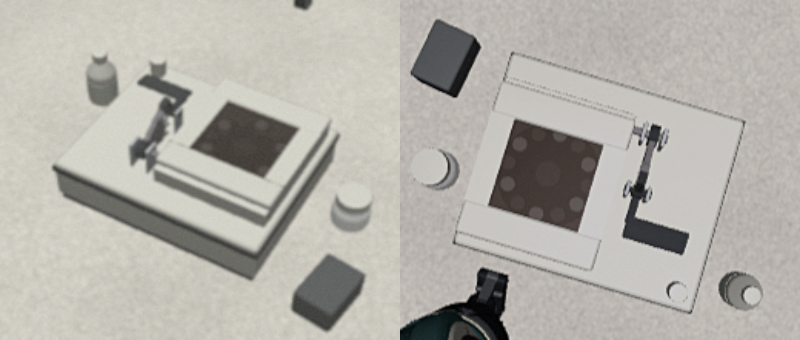

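The picture shows the cover shut and the pad still down, with the cup, bottle, jar and box all standing. The fitted cover slope of -0.021 is close to the 0.03 limit, so I'll check it against the slope of the fixed deck and exclude the window.

```bash
python3 - <<'E'
from h import *
for n in('top','scene'):
    im,d,P=cloud(n); L=(P-O)@A; x,y,z=np.moveaxis(L,-1,0); w=im.mean(-1)>90
    for nm,m in(('cover right',w&(y>-.017)&(y<.01)&(z>.11)&(z<.15)&(x>-.11)&(x<.06)),('cover left',w&(y>.125)&(y<.147)&(z>.11)&(z<.15)&(x>-.11)&(x<.06)),('deck',w&(y>-.155)&(y<-.125)&(abs(z-.085)<.01)&(x>-.08)&(x<.12)),
      ('front',w&(y>0)&(y<.13)&(z>.11)&(z<.15)&(x>-.112)&(x<-.085)),('rear',w&(y>0)&(y<.13)&(z>.11)&(z<.15)&(x>.03)&(x<.06))):
        if m.sum()>9: print(n,nm,m.sum(),np.polyfit(x[m],z[m],1).round(4),'med z',np.median(z[m]).round(4))
E
```

```text
top cover right 1286 [0.0004 0.1268] med z 0.1268
top cover left 1060 [0.0013 0.1266] med z 0.1266
top deck 1476 [0.001 0.084] med z 0.084
top front 933 [0.0263 0.129 ] med z 0.1265
top rear 708 [0.0219 0.1255] med z 0.1266
scene cover right 553 [-0.0003  0.1285] med z 0.1285
scene cover left 500 [1.000e-04 1.285e-01] med z 0.1284
scene deck 627 [0.0016 0.0854] med z 0.0855
scene front 365 [0.0423 0.1323] med z 0.1282
scene rear 366 [0.0893 0.1237] med z 0.1281
```

The white frame alone is level to about 0.001 rad, so the cover is fully shut. The -0.021 came from the recessed window. I'm handing in.

```bash
python3 -c "
from h import *
print(finish_job()); st()"
```

```text
the job is handed in; nothing more can be done
None
the job is handed in; nothing more can be done
```

The cover is fully shut and the pawl is clear of the teeth. I handed the job in at about 10.5 s of the 45 s allowed; no verdict was reported.

- **Pawl:** I pressed the release pad with the shut fingertips until it stopped, at about 29 N. Afterwards the pad sloped 0.17–0.19 rad front down in both views, so the pawl was still at its stop of about 0.38 rad. The cover was at 0.78 rad at that point.
- **Cover:** I pushed it down along its arc with about 2–4 N, and the force rose to 13 N at the stop. Its white frame then measured level to about 0.001 rad in both views.
- **Surroundings:** The last pictures show the bottle, jar, box and cup upright and apparently where they were; I judged this by eye and did not measure how far each had moved. The arm was clear of everything.

Two readings disagreed with the rest:
- **Cover tilt:** A first fit across the whole cover gave 0.021 rad of tilt. I put that down to the recessed window, because the frame alone is level.
- **Pad height:** The pad measured about 4–5 mm higher than the 142 mm in the text. This had no effect, since I pressed until it stopped.

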